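# Sticker a second cheese board over the first

## Robot

A 6-joint arm with a two-finger parallel gripper is mounted at the origin on the work surface. World frame = base frame: x ahead of the robot, y to its left, z up, the work surface at z = 0. Lengths are in m, angles in degrees, forces in N, time in s.
With the tool pointing down it reaches from about 0.35 to 0.925 m from the base axis. Payload 6.4 kg.
Tool frame: the origin (TCP) lies midway between the tips of the shut fingers; the grasp point (between the pads) lies 19 mm behind it; z points along the fingers, y is the line along which they close (so a half turn about z gives the same grasp; the last joint's range is limited). The gripper opens to 85 mm and grips with 20 to 120 N. Pads are 22 mm wide; open, the fingers measure 114 mm over their backs; the gripper's body (76 mm by 85 mm) begins 54 mm behind the grasp point. The pads swing forward as they close: fully open they stand 13 mm farther back than shut.
Start: joints at [55.743, 14.043, 89.255, -0, 76.702, -9.975], TCP at [0.267, 0.593, 0.231] pointing down, gripper open.
Joint ranges: [-179.41, 179.41], [-58.25, 129.5], [7.25, 145.43], [-54.29, 234.29], [11.92, 165.04], [-157.13, 157.13]. Speed limits (degrees/s): [147.25, 147.25, 180, 180, 180, 180].

## Interface

Orientations are given as a 3x3 rotation matrix whose columns are the frame's x, y, z axes.
In Python, from cell import r gives the robot as it stands.
- The arm moves only by the shell command python3 -m crank 'ROWS' [OPENING] [FORCE]. ROWS is JSON, a list of rows, each a list of 2 entries, a list of its own where there are three numbers: the shift along the tool's x, y, z in m, then the turn, a rotation vector about the tool's x, y, z in rad. In form: [[[tx, ty, tz], [ax, ay, az]], ...]. A call has 1 to 12 rows; each row is the pose to reach, as a shift and turn from the pose commanded when the call began, along the tool's axes at that moment; what a row does not reach only later rows make up. A row lasts 1/8 s, in which the tool goes at most 62.5 mm and 10.7 degrees, less where a joint would pass 70% of its speed; a pose out of reach is approached as far as the arm can. A call with a gripper value outside its range is refused whole. OPENING is the closure, from 0 (fully open) to 1 (shut), set as the call begins (- or left out, the last holds). The fingers move at their own pace and stop on an object; FORCE is the grip in N (left out, the last holds). Time passes only in rows, so rows that repeat a pose let the fingers close. It gives the time, the measured TCP pose, the force, the opening and the grip force at its end, in the units of the state.
- r.observe(): the state, without advancing time (a new reading comes with each control period).
- r.grab_frame(name): name is "scene" or "top" or "wrist"; returns a dict with "img" (420x560x3 uint8, red, green, blue), "mtx" (3x3 intrinsics, pixels), "R" (3x3) and "t" (3): a world point X has camera coordinates R X + t; the wrist camera has in their place "mount" (4x4, takes a point from camera to tool coordinates, whose origin is the TCP and whose axes are the flange's). Camera axes: x right, y down, z forward; pixel columns grow to the right and rows downward; lengths in m; the calibration is good to about 2 mm. A picture is of the moment at which its call begins: read the wrist's pose just before it. There is no depth.
- r.sign_off(): hands the job in; it is judged then, once.
The state is a dict: "time": time; "joint_positions": joint angles; "qd": joint speeds; "tau": joint torques, N m; "position": TCP position; "orientation": TCP orientation; "wrist_force": force on the tool from outside, world axes, zero at the start; "moment": the same for the moment, N m; "gripper_width": finger opening in m; "gripper_force": force on a finger pad.
Only numpy, scipy, OpenCV 4.12 (cv2) and the standard library are available. Lean on these libraries where they do the work, as an engineer would, in place of code of your own. Each camera call takes 0.05 s, during which the arm holds its last target. There are 200 camera calls.

## Task

Get the second cheese board stacked over the one with the cheeses so that air can pass between: take the two thick spacer sticks from under the wire shelf and lay one squarely across each end of the board with the cheeses, outside the row, about 45 mm in from the end. Then set the empty board on both sticks, centred and in line over the lower one, level and clear of the cheeses. Set things down rather than dropping them, and leave the lower board, its cheeses, the thin stick and everything else on the table where they are.

Things in the scene. Friction and masses are not known exactly. Their poses are not given: they have to be found in the camera images.
- stick_a: Thick hardwood spacer stick, square section 26 x 26 mm, 120 mm long, 60 g; there are two alike. Origin at its centre, 13 mm above what it lies on; x along its length. Starts flat on the table under the front of the wire shelf, roughly square to the shelf's front edge, near end 5 to 20 mm out in front of that edge.
- stick_b: Thick hardwood spacer stick, square section 26 x 26 mm, 120 mm long, 60 g; there are two alike. Origin at its centre, 13 mm above what it lies on; x along its length. Starts flat on the table under the front of the wire shelf, roughly square to the shelf's front edge, near end 5 to 20 mm out in front of that edge.
- thin_stick: Odd stick lying among the thick ones, same length (120 mm) and wood but only 14 x 14 mm in section: too low to clear the cheeses, to be left alone. Origin at its centre, x along its length. The three sticks lie side by side about 110 mm apart, in any order.
- lower_board: Board with the cheeses, loose, flat on the table, length roughly across the robot's front: plank 62 mm wide (x), 400 mm long (y), 16 mm thick (z), 0.3 kg. Origin at its centre (8 mm up). Cheeses in a row along its middle, 60 mm apart, reaching 90 mm from its centre along y. Sticks belong across it (stick along board x) at about y = +155 and -155 mm.
- upper_board: The empty board, flat on the table at the robot's right, its length roughly pointing away from the robot. Plank 62 mm wide (x), 400 mm long (y), 16 mm thick (z), 0.3 kg; origin at its centre (8 mm up). It can be taken across its 62 mm width at the middle.
- cheese_a: Small firm white goat cheese, a disc 50 mm across and 20 mm high, 40 g, loose on the lower board. Origin at the centre of its underside.
- cheese_b: Small firm white goat cheese, a disc 50 mm across and 20 mm high, 40 g, loose on the lower board. Origin at the centre of its underside.
- cheese_c: Small firm white goat cheese, a disc 50 mm across and 20 mm high, 40 g, loose on the lower board. Origin at the centre of its underside.
- shelf: Fixed wire over-shelf, 170 mm deep (x), 420 mm wide (y), on two rear posts, front open. Origin on the table under its middle; +x away from the robot. Front edge at x = -85 mm, underside 246 mm above the table: no room over the sticks for an upright gripper, so reach in under it with the tool leaning back towards the robot; draw sticks out before lifting high. Jars on it reach 350 mm up.
- cup: Small steel cup, 60 mm across, 45 mm high, loose on the table between the two boards and the shelf; origin at the centre of its underside.
- wine: Green wine bottle, 74 mm across, 300 mm high, loose, far right; origin at the centre of its underside.
- tin: Food tin, 74 mm across, 110 mm high, loose, left of the wire shelf; origin at the centre of its underside.

How it is judged (in metres and radians):
On the way, in this order (a step that is already met when the one before it is completed fails the run):
1. both thick sticks lie across the lower board, one near each end outside the cheeses, let go (((y of stick_a in the frame of lower_board between 0.118 and 0.187 m and y of stick_b in the frame of lower_board between -0.187 and -0.118 m) or (y of stick_a in the frame of lower_board between -0.187 and -0.118 m and y of stick_b in the frame of lower_board between 0.118 and 0.187 m)) and x of stick_a in the frame of lower_board between -0.025 and 0.025 m and z of stick_a in the frame of lower_board between 0.017 and 0.025 m and angle between the x axis of each of stick_a, stick_b and the x axis of lower_board, either way round below 0.2 rad and contact force between each of stick_a, stick_b and lower_board above 0.1 N and x of stick_b in the frame of lower_board between -0.025 and 0.025 m and z of stick_b in the frame of lower_board between 0.017 and 0.025 m and contact force between the fingers and stick_a below 0.05 N and contact force between the fingers and stick_b below 0.05 N), for 0.2 s.
2. the empty board rests on both sticks, let go (((y of stick_a in the frame of lower_board between 0.118 and 0.187 m and y of stick_b in the frame of lower_board between -0.187 and -0.118 m) or (y of stick_a in the frame of lower_board between -0.187 and -0.118 m and y of stick_b in the frame of lower_board between 0.118 and 0.187 m)) and x of stick_a in the frame of lower_board between -0.025 and 0.025 m and z of stick_a in the frame of lower_board between 0.017 and 0.025 m and angle between the x axis of each of stick_a, stick_b and the x axis of lower_board, either way round below 0.2 rad and contact force between each of stick_a, stick_b and lower_board above 0.1 N and x of stick_b in the frame of lower_board between -0.025 and 0.025 m and z of stick_b in the frame of lower_board between 0.017 and 0.025 m and x of upper_board in the frame of lower_board between -0.02 and 0.02 m and y of upper_board in the frame of lower_board between -0.025 and 0.025 m and z of upper_board in the frame of lower_board between 0.039 and 0.045 m and angle between the y axis of upper_board and the y axis of lower_board, either way round below 0.1 rad and angle between the z axis of upper_board and the z axis of lower_board, either way round below 0.025 rad and contact force between upper_board and stick_a above 0.1 N and contact force between upper_board and stick_b above 0.1 N and contact force between the fingers and upper_board below 0.05 N and linear speed of upper_board below 0.02 m/s), for 0.2 s.
At the end, for the whole second after the job is handed in: Thick sticks flat across the lower board (25 mm, 0.2 rad), one each side 118-187 mm from its centre. Empty board released, at rest on both, over the lower one within 20 mm sideways, 25 mm lengthwise, 0.1 rad; level to 0.025 rad; centres 39-45 mm apart in height. Lower board, cheeses moved < 15 mm (all of step 2 and contact force between the fingers and stick_a below 0.05 N and contact force between the fingers and stick_b below 0.05 N and distance of each of cheese_a, cheese_b, cheese_c, lower_board from where it was at the start of the episode below 0.015 m); the robot touches nothing.
It fails at once if a thick stick or the empty board is let fall or thrown (faster than 0.45 m/s with the fingers off it) ((contact force between the fingers and stick_a below 0.02 N and linear speed of stick_a above 0.45 m/s) or (contact force between the fingers and stick_b below 0.02 N and linear speed of stick_b above 0.45 m/s) or (contact force between the fingers and upper_board below 0.02 N and linear speed of upper_board above 0.45 m/s)).
It fails at once if the empty board bears on a cheese (contact force between upper_board and cheese_a above 0.5 N or contact force between upper_board and cheese_b above 0.5 N or contact force between upper_board and cheese_c above 0.5 N).
It fails at once if the lower board or a cheese is shifted more than 20 mm (distance of any of cheese_a, cheese_b, cheese_c, lower_board from where it was at the start of the episode above 0.02 m).
It fails at once if another thing on the table is shifted more than 30 mm (distance of any of thin_stick, cup, wine, tin from where it was at the start of the episode above 0.03 m).
It also fails if it takes over 67 s, if anything falls off the work surface, if the arm or the gripper's body presses on something with over 40 N, if the wrist force passes 120 N, or if a joint passes its speed limit or range.

## Working session

There is one attempt and no reset: what is moved stays moved. The work goes in short steps, Python scripts to look and compute and a shell command to move; the robot and the scene stay as the last step left them, time stands still between calls to the robot, and variables do not carry over. Pictures are saved under pics/ and viewed, at most 11 in all, crops included, and the job is handed in when it is done.

```bash
ls; mkdir -p pics; python3 - <<'E'
from cell import r
import cv2,json,numpy as np
np.set_printoptions(precision=4,suppress=True)
s=r.observe();print(s)
for n in("scene","top"):
    f=r.grab_frame(n);cv2.imwrite(f"pics/{n}0.png",f["img"][:,:,::-1]);print(n,f["mtx"].tolist(),f["R"],f["t"])
    np.savez(f"{n}.npz",K=f["mtx"],R=f["R"],t=f["t"])
E
```

```text
pics
{'time': 0.0, 'joint_positions': array([55.7423, 14.0833, 89.3249,  0.0003, 76.7012, -9.9754]), 'qd': array([ 0.0395,  0.1561,  0.0042, -0.0401, -0.0726, -0.0241]), 'tau': array([ -0.0005, -42.9541, -32.6113,  -0.0002,   0.0056,   0.    ]), 'position': array([0.267 , 0.592 , 0.2302]), 'orientation': array([[-0.9115,  0.4112, -0.0011],
       [ 0.4112,  0.9115, -0.0016],
       [ 0.0003, -0.0019, -1.    ]]), 'wrist_force': array([0.8076, 0.6072, 0.2728]), 'moment': array([0.0057, 0.011 , 0.0005]), 'gripper_force': 0.0, 'gripper_width': 0.08542319071010913}
scene [[405.51555976776007, 0.0, 278.5409155053713], [0.0, 405.51555976776007, 207.75485741410964], [0.0, 0.0, 1.0]] [[ 0.2006  0.9796 -0.0082]
 [ 0.6935 -0.1479 -0.7051]
 [-0.692   0.1357 -0.7091]] [-0.0526 -0.3586  1.5808]
top [[468.47310832436773, 0.0, 274.16953241889024], [0.0, 468.47310832436773, 215.57948516585304], [0.0, 0.0, 1.0]] [[ 0.0016 -0.9999 -0.0153]
 [-0.9865  0.0009 -0.1637]
 [ 0.1637  0.0153 -0.9864]] [-0.0373  0.5555  1.1647]
```

View pics/scene0.png

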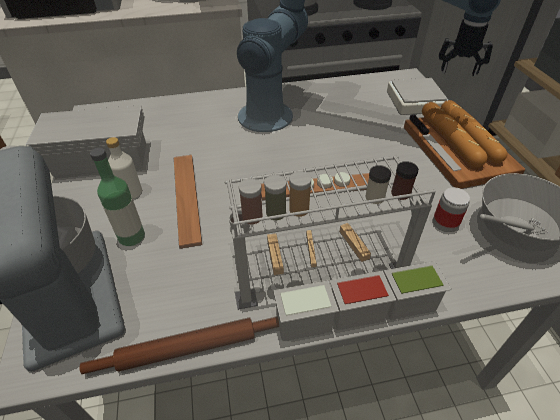

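View pics/top0.png

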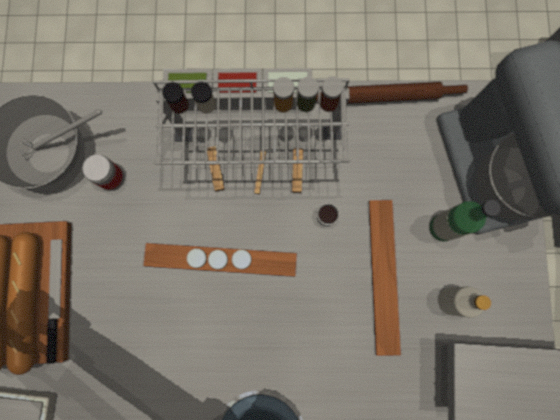

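The scene view, taken from behind the shelf, shows three sticks at about (275,253), (312,248) and (354,242), with the middle one thinner. In the top view they are at (215,168), (260,172, thin) and (297,170). Also in the top view, the lower board spans (145,255)–(297,264), the upper board (381,201)–(388,354), and the cup is at (328,215).

```bash
cat > h.py <<'E'
import numpy as np,cv2
np.set_printoptions(precision=4,suppress=True)
def cam(n):
    d=np.load(n+".npz");return d["K"],d["R"],d["t"]
def ray(n,uv):
    K,R,t=cam(n);d=R.T@np.linalg.solve(K,np.r_[uv,1.]);return -R.T@t,d
def atz(n,uv,z):
    c,d=ray(n,uv);return c+d*(z-c[2])/d[2]
def tri(a,b):
    L=[ray(*a),ray(*b)];A=0;B=0
    for c,d in L:
        P=np.eye(3)-np.outer(d,d)/(d@d);A=A+P;B=B+P@c
    return np.linalg.solve(A,B)
def proj(n,X):
    K,R,t=cam(n);p=K@(R@np.asarray(X)+t);return p[:2]/p[2]
E
python3 - <<'E'
from h import *
a=cv2.imread("pics/top0.png");s=cv2.imread("pics/scene0.png")
h=cv2.cvtColor(a,cv2.COLOR_BGR2HSV)
for p in [(381,230),(390,330),(160,256),(297,165),(215,165),(260,175)]: print(p,h[p[1],p[0]])
m=cv2.inRange(h,(5,110,60),(20,255,255))
for nm,box in dict(lower=(135,235,310,285),upper=(360,190,410,365),sa=(203,140,228,200),thin=(245,140,272,200),sb=(285,140,308,200)).items():
    x0,y0,x1,y1=box;k=np.zeros_like(m);k[y0:y1,x0:x1]=m[y0:y1,x0:x1]
    pts=np.argwhere(k)[:,::-1].astype(np.float32)
    z={'l':.016,'u':.016,'s':.026,'t':.014}[nm[0]]
    W=np.array([atz("top",p,z)[:2] for p in pts],np.float32)
    print(nm,len(pts),cv2.minAreaRect(W),W.mean(0))
c1=cv2.resize(a[140:215,195:320],None,fx=6,fy=6,interpolation=cv2.INTER_CUBIC)[:, :750]
cv2.imwrite("pics/c1.png",c1)
cv2.imwrite("pics/c2.png",cv2.resize(s[215:280,255:385],None,fx=6,fy=6,interpolation=cv2.INTER_CUBIC))
E
```

```text
(381, 230) [ 13 156 131]
(390, 330) [ 11 146 138]
(160, 256) [ 12 149 137]
(297, 165) [ 15 120 144]
(215, 165) [ 16 119 154]
(260, 175) [ 18 126 148]
lower 2415 ((0.4451722502708435, 0.10580278187990189), (0.3950832486152649, 0.0592893585562706), 86.13832092285156) [0.4443 0.1028]
upper 3607 ((0.4045516550540924, -0.32045143842697144), (0.3948749601840973, 0.061183638870716095), 0.6374999284744263) [ 0.3982 -0.3205]
sa 284 ((0.686637282371521, 0.12220840156078339), (0.11735650151968002, 0.022425049915909767), 12.141088485717773) [0.6812 0.1211]
thin 92 ((0.675545334815979, 0.002865721471607685), (0.009770410135388374, 0.103243887424469), 81.12862396240234) [0.6633 0.0047]
sb 246 ((0.6822996139526367, -0.09811647981405258), (0.021660132333636284, 0.11619368940591812), 87.4879379272461) [ 0.6703 -0.0972]
```

View pics/c1.png

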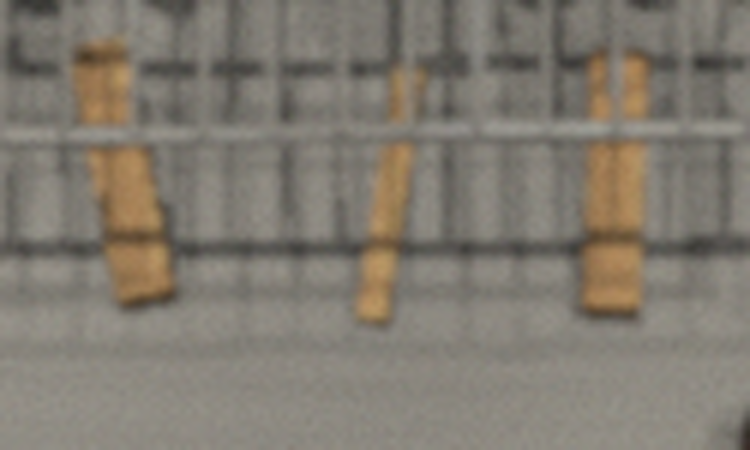

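View pics/c2.png

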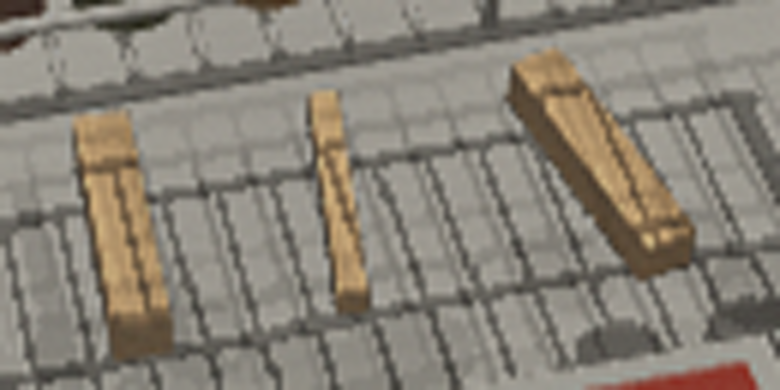

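The top crop shows the thick sticks at both sides, their near edges at about (146,292) and (612,303), and the thin stick in the middle. The scene crop confirms this, with near ends at (536,60) and (101,117) and far ends at (665,236) and (138,316).

```bash
python3 - <<'E'
from h import *
T=lambda u,v:("top",((u+.5)/6-.5+195,(v+.5)/6-.5+140))
S=lambda u,v:("scene",((u+.5)/6-.5+255,(v+.5)/6-.5+215))
for n,t,s in [("A near",(146,292),(536,60)),("A far",(100,43),(665,236)),("B near",(612,303),(101,117)),("B far",(618,54),(138,316)),("thin near",(373,317),(322,94))]:
    print(n,tri(T(*t),S(*s)), "top@z26",atz(*T(*t),.026)[:2],"scene@z26",atz(*S(*s),.026)[:2])
# boards: corners via colour in top; edges via scene for upper
a=cv2.imread("pics/top0.png");s=cv2.imread("pics/scene0.png")
for nm,im,boxes in(("top",a,dict(lower=(135,235,310,285),upper=(360,190,410,365))),("scene",s,dict(upper=(165,145,210,255)))):
    m=cv2.inRange(cv2.cvtColor(im,cv2.COLOR_BGR2HSV),(4,100,60),(20,255,255))
    for b,(x0,y0,x1,y1) in boxes.items():
        k=np.zeros_like(m);k[y0:y1,x0:x1]=m[y0:y1,x0:x1]
        k=cv2.morphologyEx(k,cv2.MORPH_CLOSE,np.ones((25,25))) if b=="lower" else k
        c=max(cv2.findContours(k,cv2.RETR_EXTERNAL,2)[0],key=cv2.contourArea)
        q=cv2.approxPolyDP(cv2.convexHull(c),5,True)[:,0]
        print(nm,b,[(tuple(p.tolist()),atz(nm,p,.016)[:2].round(3).tolist()) for p in q])
cv=cv2.inRange(cv2.cvtColor(a,cv2.COLOR_BGR2HSV),(0,0,170),(180,60,255))[240:280,180:260]
n,l,st,ce=cv2.connectedComponentsWithStats(cv)
for i in range(1,n):
    if st[i,4]>100: print("cheese",atz("top",ce[i]+[180,240],.036))
print("cup",atz("top",(328,214),.045))
E
```

```text
A near [0.6332 0.1112 0.0236] top@z26 [0.6325 0.1101] scene@z26 [0.6353 0.111 ]
A far [0.747  0.1333 0.0264] top@z26 [0.7471 0.1332] scene@z26 [0.7467 0.1336]
B near [ 0.6273 -0.0953  0.0256] top@z26 [ 0.6271 -0.096 ] scene@z26 [ 0.6278 -0.0946]
B far [ 0.7412 -0.0999  0.0258] top@z26 [ 0.7412 -0.0994] scene@z26 [ 0.7413 -0.1004]
thin near [0.624  0.0107 0.013 ] top@z26 [0.621  0.0094] scene@z26 [0.6351 0.0079]
top lower [((148, 243), [0.488, 0.295]), ((295, 253), [0.461, -0.091]), ((295, 269), [0.42, -0.091]), ((284, 275), [0.404, -0.062]), ((144, 265), [0.43, 0.303])]
top upper [((390, 200), [0.602, -0.344]), ((400, 353), [0.21, -0.354]), ((379, 355), [0.205, -0.301]), ((369, 201), [0.599, -0.288])]
scene upper [((191, 155), [0.211, -0.294]), ((201, 244), [0.614, -0.288]), ((179, 245), [0.606, -0.347]), ((174, 158), [0.216, -0.352])]
cheese [0.4474 0.1646 0.036 ]
cheese [0.4443 0.1094 0.036 ]
cheese [0.4446 0.0481 0.036 ]
cup [ 0.5596 -0.1761  0.045 ]
```

```bash
cat >> h.py <<'E'
from scipy.spatial.transform import Rotation as Ro
def toolR(yaw,th,flip=1):
    p,t=np.radians([yaw,th]);f=np.array([np.cos(p),np.sin(p),0])
    z=np.sin(t)*f-np.cos(t)*np.array([0,0,1.]);y=flip*np.array([-np.sin(p),np.cos(p),0])
    return np.c_[np.cross(y,z),y,z]
def row(s,P,R):
    R0=s["orientation"]
    sh=R0.T@(np.array(P)-s["position"]);rv=Ro.from_matrix(R0.T@R).as_rotvec()
    print(sh.round(3).tolist(),rv.round(3).tolist(),"ang",np.degrees(np.linalg.norm(rv)).round(1),"d",np.linalg.norm(sh).round(3))
def st(s): print("t",round(s["time"],2),"q",s["joint_positions"].round(1),"P",s["position"],"F",s["wrist_force"].round(1),"w",round(s["gripper_width"],4),"g",round(s["gripper_force"],1))
def plan(*targets):
    from cell import r
    s=r.observe();st(s)
    for P,R in targets: row(s,P,R)
E
python3 - <<'E'
from h import *
R=toolR(11,35);f=np.array([np.cos(np.radians(11)),np.sin(np.radians(11)),0])
G=np.array([.690,.122,0])-.010*f+[0,0,.010]
print(G,G-.13*R[:,2]);plan((G-.13*R[:,2],R))
E
```

```text
[0.6802 0.1201 0.01  ] [0.607  0.1059 0.1165]
t 0.1 q [ 55.7  14.1  89.3  -0.   76.7 -10. ] P [0.267  0.5921 0.2303] F [-0.3 -0.5  0. ] w 0.0856 g 0.0
[-0.51, -0.303, 0.114] [-0.19, -0.592, -0.596] ang 49.3 d 0.604
```

```bash
python3 -m crank '[[[-0.51,-0.303,0.06],[-0.19,-0.592,-0.596]],[[-0.51,-0.303,0.06],[-0.19,-0.592,-0.596]],[[-0.51,-0.303,0.06],[-0.19,-0.592,-0.596]],[[-0.51,-0.303,0.06],[-0.19,-0.592,-0.596]],[[-0.51,-0.303,0.06],[-0.19,-0.592,-0.596]],[[-0.51,-0.303,0.06],[-0.19,-0.592,-0.596]],[[-0.51,-0.303,0.06],[-0.19,-0.592,-0.596]],[[-0.51,-0.303,0.114],[-0.19,-0.592,-0.596]],[[-0.51,-0.303,0.114],[-0.19,-0.592,-0.596]],[[-0.51,-0.303,0.114],[-0.19,-0.592,-0.596]],[[-0.51,-0.303,0.114],[-0.19,-0.592,-0.596]],[[-0.51,-0.303,0.114],[-0.19,-0.592,-0.596]]]' 0.35 40
cat > look.py <<'E'
import sys
from h import *
from cell import r
s=r.observe();f=r.grab_frame("wrist");cv2.imwrite(sys.argv[1],f["img"][:,:,::-1])
# world->cam
M=np.eye(4);M[:3,:3]=s["orientation"];M[:3,3]=s["position"]
W=np.linalg.inv(M@f["mount"]);np.savez("wrist.npz",K=f["mtx"],R=W[:3,:3],t=W[:3,3])
E
python3 - <<'E'
import sys;sys.argv=["","pics/w1.png"];exec(open("look.py").read())
R=toolR(11,35);f_=np.array([np.cos(np.radians(11)),np.sin(np.radians(11)),0])
G=np.array([.690,.122,0])-.010*f_+[0,0,.010]
plan((G,R))
for n,X in dict(near=(.6332,.1112,.026),far=(.747,.1333,.026),tcp=G).items(): print(n,proj("wrist",X))
E
```

```text
time: 1.6
position: [0.6071, 0.1068, 0.117]
orientation: [[-0.804, -0.191, 0.563], [-0.156, 0.982, 0.111], [-0.574, 0.002, -0.819]]
wrist_force: [0.7, 0.2, -0.1]
gripper_width: 0.0555
gripper_force: 0.0
t 1.65 q [  -4.2    2.4  120.9   21.9   24.2 -122.6] P [0.6071 0.1074 0.1174] F [-1.   0.5  0.2] w 0.0555 g 0.0
[0.001, -0.002, 0.131] [0.002, 0.001, 0.0] ang 0.1 d 0.131
near [278.0797 176.475 ]
far [278.4896 252.9097]
tcp [278.0308 199.9579]
```

View pics/w1.png

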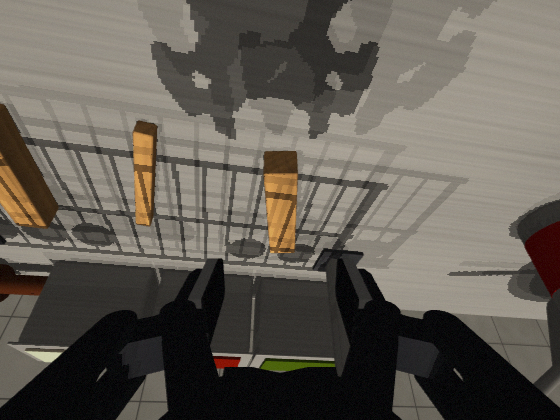

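The near and far top edges of the stick appear at (282,175) and (283,249). The prediction was (278,176) and (278,253), so it is in line within about 3 mm, and I go in.

```bash
python3 -m crank '[[[0.001,0.001,0.04],[0,0,0]],[[0.001,0.001,0.08],[0,0,0]],[[0.001,0.001,0.105],[0,0,0]],[[0.001,0.001,0.12],[0,0,0]],[[0.001,0.001,0.127],[0,0,0]],[[0.001,0.001,0.13],[0,0,0]],[[0.001,0.001,0.13],[0,0,0]]]' 0.35 40 && python3 -m crank '[[[0,0,0],[0,0,0]],[[0,0,0],[0,0,0]],[[0,0,0],[0,0,0]],[[0,0,0],[0,0,0]],[[0,0,0],[0,0,0]]]' 1 40
python3 - <<'E'
from h import *
from cell import r
from scipy.optimize import least_squares
s=r.observe();st(s)
R=s["orientation"];P=s["position"]
D=[((55.742,14.083,89.325,0,76.70,-9.98),np.array([.267,.592,.2302]),np.array([-.0011,-.0016,-1])),
((-4.2,2.4,120.9),np.array([.6071,.1074,.1174]),np.array([.563,.111,-.819])),
(s["joint_positions"],P,R[:,2])]
def wr(q,L1,L2,h,c,a):
    q1,q2,q3=np.radians(q[:3]);rr=a+L1*np.sin(q2)+L2*np.sin(q2+q3);z=h+L1*np.cos(q2)+L2*np.cos(q2+q3)
    return np.array([rr*np.cos(q1)-c*np.sin(q1),rr*np.sin(q1)+c*np.cos(q1),z])
f=lambda p:np.concatenate([wr(q,p[0],p[1],p[2],p[3],0)-(P-p[4]*z) for q,P,z in D])
o=least_squares(f,[.6,.55,.15,.113,.25]);print(o.x,o.cost,abs(o.fun).max())
E
```

```text
time: 2.52
position: [0.6799, 0.1223, 0.011]
orientation: [[-0.803, -0.192, 0.564], [-0.156, 0.981, 0.111], [-0.575, 0.001, -0.818]]
wrist_force: [0.9, 0.6, -0.1]
gripper_width: 0.0556
gripper_force: 0.0
time: 3.15
position: [0.6802, 0.1218, 0.0111]
orientation: [[-0.803, -0.191, 0.565], [-0.155, 0.982, 0.111], [-0.575, 0.001, -0.818]]
wrist_force: [-5.0, -0.3, 5.8]
gripper_width: 0.0253
gripper_force: 41.5
t 3.15 q [  -2.    23.4  110.2   32.4   14.2 -132.3] P [0.6802 0.1218 0.0111] F [-5.  -0.3  5.8] w 0.0253 g 41.5
[0.3968 0.552  0.1987 0.1162 0.2167] 9.491214737004178e-05 0.00861871518577717
```

```bash
cat >> h.py <<'E'
def q5(P,R):
    L1,L2,h,c,d=.3968,.552,.1987,.1162,.2167
    w=np.array(P)-d*R[:,2];rr=np.sqrt(max(w[0]**2+w[1]**2-c*c,0));q1=np.arctan2(w[1],w[0])-np.arctan2(c,rr)
    z=w[2]-h;D=np.hypot(rr,z);q3=np.arccos(np.clip((D*D-L1*L1-L2*L2)/(2*L1*L2),-1,1))
    q2=np.arctan2(rr,z)-np.arctan2(L2*np.sin(q3),L1+L2*np.cos(q3))
    a=q2+q3;v=np.array([np.sin(a)*np.cos(q1),np.sin(a)*np.sin(q1),np.cos(a)])
    return np.degrees([q1,q2,q3,np.arccos(v@R[:,2])]).round(1)
E
python3 - <<'E'
from h import *
from cell import r
s=r.observe();print("now",q5(s["position"],s["orientation"]))
f=toolR(-3.9,0)[:,0]*-1
print("P+",q5([.4554-.01,.2607+.0007,.028],toolR(-3.9,35)),"above",q5([.4554-.01,.2607,.09],toolR(-3.9,35)))
for th in (15,20,25,30,35): print(th,"B",q5([.675,-.097,.01],toolR(-2.3,th)),"Bmid",q5([.56,-.095,.01],toolR(-2.3,th)),"P-",q5([.425,-.048,.027],toolR(-3.9,th)))
print("P- from far",q5([.445,-.049,.027],toolR(176,35)), "up@P-",q5([.4346,-.0487,.02],toolR(-3.9,0)))
# A: stick in tool; target
ta=np.radians(11);A=np.array([.690,.122,.013]);
o=s["position"]-A;p=np.radians(-3.9-11.0);Rz=np.array([[np.cos(p),-np.sin(p),0],[np.sin(p),np.cos(p),0],[0,0,1]])
yaw=np.degrees(np.arctan2(s["orientation"][1,2],s["orientation"][0,2]));print("yaw",yaw,"off",o)
T=np.array([.4554,.2607,.029])+Rz@np.array([o[0],o[1],o[2]]);Rt=Rz@s["orientation"]
print(T);back=s["position"]+np.array([-.17,-.033,.03])
plan((back,s["orientation"]),(T+[0,0,.06],Rt),(T,Rt))
E
```

```text
now [ -1.9  22.4 110.7  14.5]
P+ [ 23.9   1.8 133.1  20.4] above [ 23.9  -6.2 132.4  26.7]
15 B [-19.4  26.4 100.9  38.5] Bmid [-23.5  12.6 119.   34.7] P- [-25.  -10.4 140.1  36.6]
20 B [-19.9  24.8 103.9  32.6] Bmid [-24.3  10.9 121.8  29.5] P- [-26.2 -12.9 142.9  32.2]
25 B [-20.4  23.4 106.8  26.9] Bmid [-25.1   9.6 124.4  24.5] P- [-27.4 -15.3 145.7  28. ]
30 B [-21.   22.4 109.5  21.5] Bmid [-26.    8.5 127.   20.2] P- [-28.6 -17.4 148.5  24.3]
35 B [-21.5  21.6 111.9  16.9] Bmid [-26.8   7.8 129.3  17.2] P- [-30.  -19.1 151.1  21.4]
P- from far [-17.5  21.4 109.8  83.1] up@P- [-21.8   0.3 130.2  49.5]
yaw 11.133183650038447 off [-0.0098 -0.0002 -0.0019]
[0.4459 0.263  0.0271]
t 3.15 q [  -2.    23.4  110.2   32.4   14.2 -132.3] P [0.6802 0.1218 0.0111] F [-5.  -0.3  5.8] w 0.0253 g 41.5
[0.124, 0.0, -0.124] [0.0, 0.0, 0.0] ang 0.0 d 0.176
[0.122, 0.184, -0.179] [0.15, -0.0, 0.213] ang 14.9 d 0.284
[0.157, 0.183, -0.13] [0.15, -0.0, 0.213] ang 14.9 d 0.274
```

```bash
python3 -m crank '[[[-0.003,0,-0.006],[0,0,0]],[[0.02,0,-0.028],[0,0,0]],[[0.055,0,-0.05],[0,0,0]],[[0.09,0,-0.075],[0,0,0]],[[0.119,0,-0.096],[0,0,0]],[[0.1,0,-0.125],[0,0,0]],[[0.079,0,-0.153],[0,0,0]],[[0.1,0.05,-0.165],[0.05,0,0.07]],[[0.11,0.1,-0.175],[0.15,0,0.213]],[[0.118,0.15,-0.179],[0.15,0,0.213]],[[0.122,0.184,-0.179],[0.15,0,0.213]],[[0.122,0.184,-0.179],[0.15,0,0.213]]]' 1 40
python3 - <<'E'
import sys;sys.argv=["","pics/w2.png"];exec(open("look.py").read())
f=r.grab_frame("top");cv2.imwrite("pics/t2.png",f["img"][:,:,::-1])
cv2.imwrite("pics/v2.png",np.hstack([cv2.imread("pics/w2.png")[::2,::2],f["img"][100:310,120:400,::-1]]))
Rz=toolR(-3.9,35);T=np.array([.4459,.263,.0271]);plan((T+[0,0,.01],Rz),(T,Rz))
E
```

```text
time: 4.65
position: [0.4695, 0.199, 0.0816]
orientation: [[-0.837, 0.034, 0.546], [0.026, 0.999, -0.022], [-0.547, -0.004, -0.837]]
wrist_force: [0.6, -0.2, -0.9]
gripper_width: 0.0253
gripper_force: 41.1
t 4.75 q [ 15.1  -5.5 132.8 -24.6  22.7 -53.1] P [0.4684 0.2006 0.0811] F [ 0.9 -0.3 -0.5] w 0.025 g 41.1
[0.044, 0.062, 0.023] [0.018, -0.034, 0.035] ang 3.0 d 0.08
[0.05, 0.062, 0.032] [0.018, -0.034, 0.035] ang 3.0 d 0.086
```

View pics/v2.png

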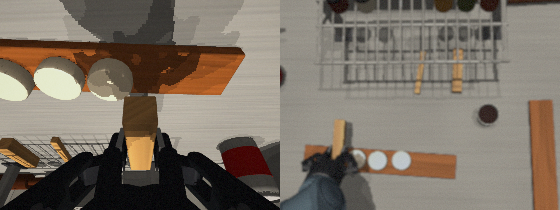

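The left half shows stick A level in the fingers in front of the gripper. The right half shows the arm still about 60 mm short of the place, over the left cheese. I carry on sideways before going down.

```bash
python3 -m crank '[[[0.005,0.03,-0.005],[0.018,-0.034,0.035]],[[0.01,0.062,-0.01],[0.018,-0.034,0.035]],[[0.01,0.062,-0.01],[0.018,-0.034,0.035]],[[0.01,0.062,-0.01],[0.018,-0.034,0.035]],[[0.03,0.062,0.005],[0.018,-0.034,0.035]],[[0.044,0.062,0.023],[0.018,-0.034,0.035]],[[0.044,0.062,0.023],[0.018,-0.034,0.035]],[[0.044,0.062,0.023],[0.018,-0.034,0.035]]]' 1 40
python3 - <<'E'
from h import *
Rz=toolR(-3.9,35);T=np.array([.4459,.263,.0271]);plan((T,Rz));print(Rz)
E
```

```text
time: 5.75
position: [0.4483, 0.2608, 0.0386]
orientation: [[-0.816, 0.072, 0.573], [0.059, 0.997, -0.041], [-0.575, 0.001, -0.818]]
wrist_force: [0.7, 0.1, -0.8]
gripper_width: 0.0252
gripper_force: 41.1
t 5.75 q [ 25.8   4.2 130.3 -50.6  21.7 -16.3] P [0.4483 0.2608 0.0386] F [ 0.7  0.1 -0.8] w 0.0252 g 41.1
[0.009, 0.002, 0.008] [-0.002, 0.002, -0.004] ang 0.2 d 0.012
[[-0.8173  0.068   0.5722]
 [ 0.0557  0.9977 -0.039 ]
 [-0.5736  0.     -0.8192]]
```

```bash
python3 -m crank '[[[0.005,0.001,0.004],[0,0,0]],[[0.008,0.001,0.007],[0,0,0]],[[0.009,0.001,0.009],[0,0,0]],[[0.009,0.001,0.009],[0,0,0]]]' 1 40
python3 -c "
from h import *
plan()"
```

```text
time: 6.25
position: [0.4462, 0.2625, 0.027]
orientation: [[-0.816, 0.071, 0.574], [0.058, 0.997, -0.04], [-0.575, 0.001, -0.818]]
wrist_force: [-4.1, -0.6, 6.0]
gripper_width: 0.0247
gripper_force: 42.2
t 6.25 q [ 26.1   6.  130.2 -54.2  20.9 -12.2] P [0.4462 0.2625 0.027 ] F [-4.1 -0.6  6. ] w 0.0247 g 42.2
```

```bash
python3 -m crank '[[[0,0,0],[0,0,0]],[[0,0,0],[0,0,0]],[[0,0,0],[0,0,0]]]' 0.35 40
python3 -m crank '[[[-0.01,0,-0.014],[0,0,0]],[[-0.03,0,-0.041],[0,0,0]],[[-0.055,0,-0.08],[0,0,0]],[[-0.08,0,-0.12],[0,0,0]],[[-0.08,0,-0.12],[0,0,0]]]' 
python3 - <<'E'
from h import *
from cell import r
f=r.grab_frame("top");a=np.ascontiguousarray(f["img"][:,:,::-1]);cv2.imwrite("pics/t3.png",a)
cv2.imwrite("pics/v3.png",cv2.resize(a[230:290,135:310],None,fx=4.5,fy=4.5,interpolation=2))
R=toolR(-2.3,27);fw=np.array([np.cos(np.radians(-2.3)),np.sin(np.radians(-2.3)),0])
G=np.array([.6845,-.0975,.0095])-.018*fw;print(G,q5(G,R));
plan((G-.13*R[:,2]+[-.05,0,.05],R),(G-.13*R[:,2],R))
E
```

```text
time: 6.62
position: [0.4454, 0.2623, 0.0257]
orientation: [[-0.817, 0.071, 0.572], [0.058, 0.998, -0.04], [-0.573, 0.0, -0.819]]
wrist_force: [-0.1, 0.6, 0.2]
gripper_width: 0.0555
gripper_force: 0.0
time: 7.25
position: [0.4445, 0.2639, 0.1752]
orientation: [[-0.812, 0.07, 0.579], [0.06, 0.998, -0.036], [-0.58, 0.005, -0.814]]
wrist_force: [-0.8, 1.0, -0.7]
gripper_width: 0.0555
gripper_force: 0.0
[ 0.6665 -0.0968  0.0095] [-20.9  22.  109.2  24.4]
t 7.3 q [ 26.4 -13.7 128.9 -28.8  37.1 -40.6] P [0.443  0.263  0.1721] F [-0.1 -0.4 -0.1] w 0.0556 g 0.0
[-0.116, -0.348, 0.077] [-0.014, 0.143, -0.028] ang 8.4 d 0.375
[-0.128, -0.345, 0.147] [-0.014, 0.143, -0.028] ang 8.4 d 0.396
```

View pics/v3.png

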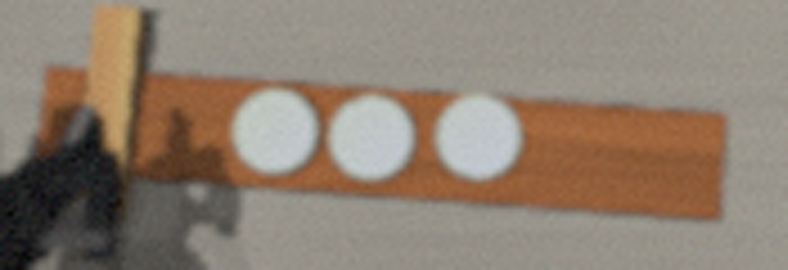

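The stick lies across the board at u≈115 in the crop, about 42 mm in from the left end, with the cheeses in place. Next is stick B.

```bash
python3 -m crank '[[[-0.04,-0.06,0],[0,0.05,0]],[[-0.08,-0.12,0.02],[-0.014,0.143,-0.028]],[[-0.116,-0.348,0.077],[-0.014,0.143,-0.028]],[[-0.116,-0.348,0.077],[-0.014,0.143,-0.028]],[[-0.116,-0.348,0.077],[-0.014,0.143,-0.028]],[[-0.116,-0.348,0.077],[-0.014,0.143,-0.028]],[[-0.116,-0.348,0.077],[-0.014,0.143,-0.028]],[[-0.116,-0.348,0.077],[-0.014,0.143,-0.028]],[[-0.128,-0.345,0.147],[-0.014,0.143,-0.028]],[[-0.128,-0.345,0.147],[-0.014,0.143,-0.028]],[[-0.128,-0.345,0.147],[-0.014,0.143,-0.028]],[[-0.128,-0.345,0.147],[-0.014,0.143,-0.028]]]' 0.35 40
python3 - <<'E'
import sys;sys.argv=["","pics/w4.png"];exec(open("look.py").read())
R=toolR(-2.3,27);fw=np.array([np.cos(np.radians(-2.3)),np.sin(np.radians(-2.3)),0])
G=np.array([.6845,-.0975,.0095])-.018*fw
plan((G,R));print(proj("wrist",[.6273,-.0953,.026]),proj("wrist",[.7412,-.0999,.026]))
im=cv2.imread("pics/w4.png");m=cv2.inRange(cv2.cvtColor(im,cv2.COLOR_BGR2HSV),(8,110,80),(25,255,255))
m=cv2.morphologyEx(m,cv2.MORPH_CLOSE,np.ones((5,5)))
n,l,sx,c=cv2.connectedComponentsWithStats(m)
for i in range(1,n):
    if sx[i,4]>300: print(sx[i],c[i])
a=r.grab_frame("top")["img"][:,:,::-1]
m=cv2.inRange(cv2.cvtColor(a,cv2.COLOR_BGR2HSV),(14,80,90),(25,255,255));k=np.zeros_like(m);k[200:300,135:190]=m[200:300,135:190]
W=np.array([atz("top",p,.042)[:2] for p in np.argwhere(k)[:,::-1]],np.float32);print(len(W),cv2.minAreaRect(W))
cv2.imwrite("pics/t4.png",a)
E
```

```text
time: 8.8
position: [0.6066, -0.0946, 0.1246]
orientation: [[-0.891, 0.039, 0.453], [0.033, 0.999, -0.02], [-0.453, -0.003, -0.891]]
wrist_force: [1.0, 0.6, 0.0]
gripper_width: 0.0556
gripper_force: 0.0
t 8.85 q [ -23.4    3.7  116.3   16.    35.7 -122.2] P [ 0.6067 -0.0948  0.1249] F [-0.5  0.1  0.7] w 0.0554 g 0.0
[-0.001, 0.001, 0.13] [-0.002, -0.001, 0.002] ang 0.2 d 0.13
[279.9796 180.1095] [279.7627 265.8527]
[  0 113  28  41 613] [  9.2365 139.1109]
[ 365  151   60  103 1627] [395.8636 200.5409]
[ 265  158   33  109 3040] [280.9447 211.5237]
[  0 342  69  13 537] [ 33.9125 349.3818]
531 ((0.4610404074192047, 0.24923332035541534), (0.11394074559211731, 0.09452914446592331), 24.15273666381836)
```

```bash
python3 -m crank '[[[0,0,0.04],[0,0,0]],[[0,0,0.08],[0,0,0]],[[0,0,0.105],[0,0,0]],[[0,0,0.12],[0,0,0]],[[-0.001,0,0.127],[0,0,0]],[[-0.001,0,0.128],[0,0,0]]]' 0.35 40 && python3 -m crank '[[[0,0,0],[0,0,0]],[[0,0,0],[0,0,0]],[[0,0,0],[0,0,0]],[[0,0,0],[0,0,0]]]' 1 40
python3 - <<'E'
from h import *
from cell import r
s=r.observe();P=s["position"];R=s["orientation"]
plan((P+[0,0,.008],R),(P+[-.14,.005,.012],R),(P+[-.14,.005,0],R))
E
```

```text
time: 9.65
position: [0.6654, -0.0977, 0.0099]
orientation: [[-0.891, 0.04, 0.452], [0.034, 0.999, -0.02], [-0.452, -0.002, -0.892]]
wrist_force: [0.3, -0.3, 0.1]
gripper_width: 0.0556
gripper_force: 0.0
time: 10.15
position: [0.6654, -0.0977, 0.0101]
orientation: [[-0.891, 0.04, 0.452], [0.034, 0.999, -0.02], [-0.452, -0.002, -0.892]]
wrist_force: [-4.1, 0.5, 5.8]
gripper_width: 0.0246
gripper_force: 42.1
t 10.15 q [ -21.2   22.7  108.4   20.3   24.6 -125.7] P [ 0.6654 -0.0977  0.0101] F [-4.1  0.5  5.8] w 0.0246 g 42.1
[-0.004, -0.0, -0.007] [0.0, 0.0, 0.0] ang 0.0 d 0.008
[0.12, -0.001, -0.074] [0.0, 0.0, 0.0] ang 0.0 d 0.141
[0.125, -0.001, -0.063] [0.0, 0.0, 0.0] ang 0.0 d 0.14
```

```bash
python3 -m crank '[[[-0.004,0,-0.007],[0,0,0]],[[0.02,0,-0.022],[0,0,0]],[[0.055,0,-0.04],[0,0,0]],[[0.09,0,-0.06],[0,0,0]],[[0.12,-0.001,-0.074],[0,0,0]],[[0.12,-0.001,-0.074],[0,0,0]],[[0.123,-0.001,-0.067],[0,0,0]],[[0.125,-0.001,-0.063],[0,0,0]],[[0.125,-0.001,-0.063],[0,0,0]]]' 1 40 && python3 -m crank '[[[0,0,0],[0,0,0]],[[0,0,0],[0,0,0]],[[0,0,0],[0,0,0]]]' 0.35 40
python3 - <<'E'
from h import *
from cell import r
s=r.observe();P=s["position"];R=s["orientation"]
G=np.array([P[0]+.018,P[1]-.0006,.012]);U=toolR(-2.3,0)
plan((P-.07*R[:,2],R),([G[0],G[1],.10],U),(G,U))
E
```

```text
time: 11.28
position: [0.5268, -0.0935, 0.0097]
orientation: [[-0.891, 0.039, 0.452], [0.034, 0.999, -0.02], [-0.453, -0.003, -0.892]]
wrist_force: [-3.4, 2.2, 6.6]
gripper_width: 0.0251
gripper_force: 42.8
time: 11.65
position: [0.5251, -0.0929, 0.0086]
orientation: [[-0.892, 0.039, 0.45], [0.034, 0.999, -0.019], [-0.45, -0.002, -0.893]]
wrist_force: [1.3, -0.1, -0.1]
gripper_width: 0.0553
gripper_force: 0.0
t 11.65 q [ -27.6    7.6  128.2   30.2   22.4 -141.2] P [ 0.5251 -0.0929  0.0086] F [ 1.3 -0.1 -0.1] w 0.0553 g 0.0
[0.0, 0.0, -0.07] [0.0, 0.0, 0.0] ang 0.0 d 0.07
[-0.057, -0.0, -0.074] [-0.002, 0.467, 0.001] ang 26.8 d 0.093
[-0.018, 0.0, 0.005] [-0.002, 0.467, 0.001] ang 26.8 d 0.018
```

```bash
python3 -m crank '[[[0,0,-0.035],[0,0,0]],[[0,0,-0.07],[0,0,0]],[[-0.057,0,-0.074],[0,0.467,0]],[[-0.057,0,-0.074],[0,0.467,0]],[[-0.057,0,-0.074],[0,0.467,0]],[[-0.057,0,-0.074],[0,0.467,0]],[[-0.057,0,-0.074],[0,0.467,0]]]'
python3 - <<'E'
import sys;sys.argv=["","pics/w5.png"];exec(open("look.py").read())
im=cv2.imread("pics/w5.png");m=cv2.inRange(cv2.cvtColor(im,cv2.COLOR_BGR2HSV),(14,80,110),(25,255,255))
n,l,sx,c=cv2.connectedComponentsWithStats(m)
for i in range(1,n):
    if sx[i,4]>300:
        W=np.array([atz("wrist",p,.026)[:2] for p in np.argwhere(l==i)[:,::-1]],np.float32);print(sx[i],cv2.minAreaRect(W))
a=r.grab_frame("top")["img"][:,:,::-1];cv2.imwrite("pics/t5.png",a)
cv2.imwrite("pics/v5.png",np.hstack([im[::2,::2],a[120:330,120:400]]))
U=toolR(-2.3,0);plan(([.543,-.0935,.012],U))
E
```

```text
time: 12.52
position: [0.5416, -0.0931, 0.0996]
orientation: [[-0.999, 0.039, 0.0], [0.039, 0.999, -0.001], [-0.0, -0.001, -1.0]]
wrist_force: [-0.0, -0.3, -1.0]
gripper_width: 0.0556
gripper_force: 0.0
[260 145  37  56 693] ((0.504372239112854, -0.09460745006799698), (0.03849510848522186, 0.0245027095079422), 6.4770402908325195)
[ 262  234   34   64 1918] ((0.5775676369667053, -0.09506785124540329), (0.025227906182408333, 0.05372922867536545), 87.9050064086914)
t 12.62 q [ -21.6    9.8  109.1   -0.1   61.  -109.2] P [ 0.5413 -0.0932  0.0998] F [ 0.8 -0.2 -0.6] w 0.0555 g 0.0
[-0.002, -0.0, 0.088] [-0.001, -0.0, 0.0] ang 0.1 d 0.088
```

View pics/v5.png

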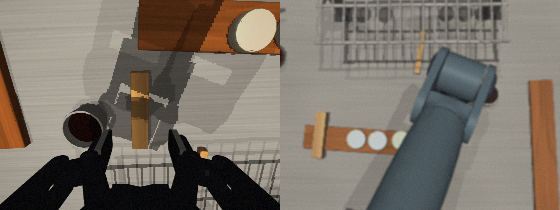

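Left half: stick B lies free under the open gripper at about (140,110), clear of the cup and the board. Right half: stick A lies squarely across the lower board at its left end.

```bash
python3 -m crank '[[[-0.003,-0.002,0.04],[0,0,0]],[[-0.003,-0.002,0.07],[0,0,0]],[[-0.003,-0.002,0.085],[0,0,0]],[[-0.003,-0.002,0.089],[0,0,0]],[[-0.003,-0.002,0.089],[0,0,0]]]' 0.35 40 && python3 -m crank '[[[0,0,0],[0,0,0]],[[0,0,0],[0,0,0]],[[0,0,0],[0,0,0]],[[0,0,0],[0,0,0]]]' 1 40
python3 - <<'E'
from h import *
from cell import r
from math import *
# refine lower board and stick A from top before gripper covers (t5)
a=cv2.imread("pics/t5.png");h=cv2.cvtColor(a,cv2.COLOR_BGR2HSV)
for lo,hi,(x0,y0,x1,y1),z in [((14,80,110),(25,255,255),(140,215,180,290),.042)]:
    m=cv2.inRange(h,lo,hi);k=np.zeros_like(m);k[y0:y1,x0:x1]=m[y0:y1,x0:x1]
    n,l,sx,c=cv2.connectedComponentsWithStats(k);i=1+sx[1:,4].argmax()
    W=np.array([atz("top",p,z)[:2] for p in np.argwhere(l==i)[:,::-1]],np.float32);print("A",sx[i],cv2.minAreaRect(W))
s=r.observe();P=s["position"]
o=np.array([P[0]-.545,0,P[2]-.013])
T=np.array([.4346,-.0487,.029])+o;U=toolR(-3.9,0)
print(T);plan((T+[0.08,0,.07],U),(T+[0,0,.05],U),(T+[0,0,.008],U))
E
```

```text
time: 13.25
position: [0.546, -0.096, 0.0123]
orientation: [[-0.999, 0.04, 0.002], [0.04, 0.999, -0.002], [-0.002, -0.002, -1.0]]
wrist_force: [0.2, -0.4, 0.1]
gripper_width: 0.0558
gripper_force: 0.0
time: 13.75
position: [0.5466, -0.0962, 0.0128]
orientation: [[-0.999, 0.039, 0.003], [0.039, 0.999, -0.003], [-0.003, -0.003, -1.0]]
wrist_force: [-0.5, 0.7, 5.7]
gripper_width: 0.0249
gripper_force: 40.5
A [151 231  15  47 493] ((0.45695260167121887, 0.2611396908760071), (0.030259689316153526, 0.11885377764701843), 85.92636108398438)
[ 0.4362 -0.0487  0.0288]
t 13.75 q [ -21.6   19.   109.2   -0.1   51.6 -109.3] P [ 0.5466 -0.0962  0.0128] F [-0.5  0.7  5.7] w 0.0249 g 40.5
[0.032, 0.046, -0.086] [-0.003, 0.003, 0.029] ang 1.7 d 0.103
[0.112, 0.043, -0.066] [-0.003, 0.003, 0.029] ang 1.7 d 0.137
[0.112, 0.043, -0.024] [-0.003, 0.003, 0.029] ang 1.7 d 0.123
```

Stick A measured at (0.457, 0.261) with yaw −4.1°, against a target of (0.455, 0.261), so it is well placed. Now I place B.

```bash
python3 -m crank '[[[0,0,-0.03],[0,0,0]],[[0.032,0.03,-0.07],[0,0,0.029]],[[0.07,0.046,-0.075],[0,0,0.029]],[[0.112,0.043,-0.066],[-0.003,0.003,0.029]],[[0.112,0.043,-0.05],[-0.003,0.003,0.029]],[[0.112,0.043,-0.03],[-0.003,0.003,0.029]],[[0.112,0.043,-0.024],[-0.003,0.003,0.029]],[[0.112,0.043,-0.02],[-0.003,0.003,0.029]],[[0.112,0.043,-0.018],[-0.003,0.003,0.029]],[[0.112,0.043,-0.018],[-0.003,0.003,0.029]]]' 1 40
```

```text
time: 15.0
position: [0.4356, -0.0484, 0.0297]
orientation: [[-0.998, 0.068, -0.002], [0.068, 0.998, 0.001], [0.002, 0.001, -1.0]]
wrist_force: [-0.1, 0.1, -0.4]
gripper_width: 0.0248
gripper_force: 39.7
```

```bash
python3 -m crank '[[[0,0,0.001],[0,0,0]],[[0,0,0.002],[0,0,0]],[[0,0,0.002],[0,0,0]]]' 1 40
```

```text
time: 15.38
position: [0.4357, -0.0485, 0.0287]
orientation: [[-0.998, 0.068, -0.003], [0.068, 0.998, 0.001], [0.003, 0.001, -1.0]]
wrist_force: [-5.4, 2.6, 12.7]
gripper_width: 0.025
gripper_force: 41.3
```

```bash
python3 -m crank '[[[0,0,0],[0,0,0]],[[0,0,0],[0,0,0]],[[0,0,0],[0,0,0]]]' 0.35 40 && python3 -m crank '[[[0,0,-0.02],[0,0,0]],[[0,0,-0.06],[0,0,0]],[[0,0,-0.11],[0,0,0]],[[0,0,-0.11],[0,0,0]]]'
python3 - <<'E'
from h import *
U=toolR(1.2,0);print(q5([.407,-.321,.003],U));plan(([.407,-.321,.13],U))
E
```

```text
time: 15.75
position: [0.4352, -0.0484, 0.0273]
orientation: [[-0.998, 0.069, -0.002], [0.068, 0.998, 0.001], [0.002, 0.001, -1.0]]
wrist_force: [-0.1, 0.0, -0.2]
gripper_width: 0.0559
gripper_force: 0.0
time: 16.25
position: [0.4385, -0.0496, 0.1416]
orientation: [[-0.998, 0.068, 0.006], [0.068, 0.998, -0.002], [-0.006, -0.002, -1.0]]
wrist_force: [0.4, -0.1, -0.1]
gripper_width: 0.0556
gripper_force: 0.0
[-51.2  13.3 118.1  48.6]
t 16.25 q [ -21.2   -9.3  123.3    0.    65.6 -107.3] P [ 0.4385 -0.0496  0.1416] F [ 0.4 -0.1 -0.1] w 0.0556 g 0.0
[0.013, -0.273, 0.012] [-0.002, 0.006, -0.089] ang 5.1 d 0.274
```

```bash
python3 -m crank '[[[0.013,-0.273,0.012],[0,0.006,-0.089]],[[0.013,-0.273,0.012],[0,0.006,-0.089]],[[0.013,-0.273,0.012],[0,0.006,-0.089]],[[0.013,-0.273,0.012],[0,0.006,-0.089]],[[0.013,-0.273,0.012],[0,0.006,-0.089]],[[0.013,-0.273,0.012],[0,0.006,-0.089]],[[0.013,-0.273,0.012],[0,0.006,-0.089]],[[0.013,-0.273,0.012],[0,0.006,-0.089]]]' 0 60
python3 - <<'E'
import sys;sys.argv=["","pics/w6.png"];exec(open("look.py").read())
im=cv2.imread("pics/w6.png");a=r.grab_frame("top")["img"][:,:,::-1];cv2.imwrite("pics/t6.png",a)
cv2.imwrite("pics/v6.png",np.hstack([cv2.resize(im,(400,300)),cv2.resize(a[205:305,135:310][:, :],(400,229))[:300] if 0 else cv2.copyMakeBorder(cv2.resize(a[205:295,135:310],(400,206)),0,94,0,0,0)]))
# edges of upper board in wrist image
m=cv2.inRange(cv2.cvtColor(im,cv2.COLOR_BGR2HSV),(4,100,40),(20,255,255))
for v in (20,60,100,140,180,220,260):
    x=np.flatnonzero(m[v]); 
    if len(x): print(v,x.min(),x.max(),[atz("wrist",(u,v),.016)[:2].round(4).tolist() for u in(x.min()-.5,x.max()+.5)])
h=cv2.cvtColor(a,cv2.COLOR_BGR2HSV)
def rect(nm,x0,y0,x1,y1,z,lo,hi):
    k=np.zeros(h.shape[:2],np.uint8);k[y0:y1,x0:x1]=cv2.inRange(h,lo,hi)[y0:y1,x0:x1]
    n,l,sx,c=cv2.connectedComponentsWithStats(k);i=1+sx[1:,4].argmax()
    W=np.array([atz("top",p,z)[:2] for p in np.argwhere(l==i)[:,::-1]],np.float32);print(nm,sx[i,4],cv2.minAreaRect(W))
rect("A",140,205,180,295,.042,(14,80,110),(25,255,255));rect("B",260,205,300,300,.042,(14,80,110),(25,255,255))
plan()
E
```

```text
time: 17.25
position: [0.4041, -0.3184, 0.1249]
orientation: [[-1.0, -0.022, -0.009], [-0.022, 1.0, 0.002], [0.009, 0.002, -1.0]]
wrist_force: [-1.1, 0.1, -0.1]
gripper_width: 0.0851
gripper_force: 0.0
20 235 320 [[0.2652, -0.3529], [0.2638, -0.2922]]
60 236 319 [[0.291, -0.3527], [0.2896, -0.2913]]
100 237 317 [[0.3186, -0.3525], [0.3172, -0.2912]]
140 238 316 [[0.3482, -0.3522], [0.3469, -0.2903]]
180 240 314 [[0.3802, -0.3512], [0.3788, -0.2901]]
220 241 559 [[0.4146, -0.3509], [0.4089, -0.0801]]
260 242 559 [[0.452, -0.3505], [0.4461, -0.0693]]
A 500 ((0.4568208158016205, 0.2604425847530365), (0.029999377205967903, 0.11864201724529266), 86.25666809082031)
B 506 ((0.43540310859680176, -0.04930007457733154), (0.03123522363603115, 0.11913604289293289), 86.04898071289062)
t 17.35 q [ -50.7    3.4  113.1   -0.4   63.8 -141.9] P [ 0.4042 -0.3189  0.1252] F [ 0.5 -0.2  0.7] w 0.0854 g 0.0
```

View pics/v6.png

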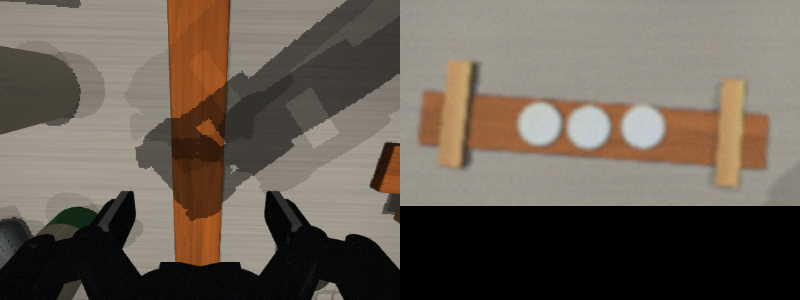

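Left half: the upper board runs between the open fingers, centred within 1–2 mm. Right half: both sticks lie squarely across the ends of the lower board, with the three cheeses between them. Next I grasp the board.

```bash
python3 -m crank '[[[-0.003,-0.001,0.05],[0,0,0]],[[-0.003,-0.001,0.09],[0,0,0]],[[-0.003,-0.001,0.11],[0,0,0]],[[-0.003,-0.001,0.119],[0,0,0]],[[-0.003,-0.001,0.122],[0,0,0]],[[-0.003,-0.001,0.122],[0,0,0]]]' 0 60 && python3 -m crank '[[[0,0,0],[0,0,0]],[[0,0,0],[0,0,0]],[[0,0,0],[0,0,0]],[[0,0,0],[0,0,0]]]' 1 60
python3 - <<'E'
from h import *
from cell import r
s=r.observe();P=s["position"];print(s["orientation"])
U=toolR(1.2,0);V=Ro.from_euler("z",-95,degrees=True).as_matrix()@U
plan((P+[0,0,.2],s["orientation"]),([.39,-.05,.22],U))
E
```

```text
time: 18.1
position: [0.4064, -0.3212, 0.004]
orientation: [[-1.0, -0.021, -0.007], [-0.021, 1.0, 0.0], [0.007, 0.0, -1.0]]
wrist_force: [-0.4, 0.2, 0.7]
gripper_width: 0.0854
gripper_force: 0.0
time: 18.6
position: [0.4065, -0.3214, 0.0046]
orientation: [[-1.0, -0.02, -0.007], [-0.02, 1.0, 0.0], [0.007, 0.001, -1.0]]
wrist_force: [-0.7, 2.3, 7.1]
gripper_width: 0.0598
gripper_force: 65.0
[[-0.9998 -0.0203 -0.0072]
 [-0.0203  0.9998  0.0004]
 [ 0.0072  0.0005 -1.    ]]
t 18.6 q [ -50.7   16.1  114.2   -0.4   50.  -141.6] P [ 0.4065 -0.3214  0.0046] F [-0.7  2.3  7.1] w 0.0598 g 65.0
[0.001, 0.0, -0.2] [0.0, 0.0, 0.0] ang 0.0 d 0.2
[0.013, 0.272, -0.215] [0.001, -0.007, -0.001] ang 0.4 d 0.347
```

```bash
python3 -m crank '[[[0,0,-0.015],[0,0,0]],[[0,0,-0.045],[0,0,0]],[[0,0,-0.085],[0,0,0]],[[0.002,0.03,-0.125],[0,0,0]],[[0.004,0.07,-0.16],[0,0,0]],[[0.007,0.11,-0.19],[0,0,0]],[[0.01,0.15,-0.21],[0,-0.007,0]],[[0.013,0.19,-0.215],[0,-0.007,0]],[[0.013,0.23,-0.215],[0,-0.007,0]],[[0.013,0.26,-0.215],[0,-0.007,0]],[[0.013,0.272,-0.215],[0,-0.007,0]],[[0.013,0.272,-0.215],[0,-0.007,0]]]' 1 70
python3 - <<'E'
from h import *
U=toolR(-93.9,0)
plan(([.40,.0,.22],toolR(-43,0)),([.42,.04,.22],U))
E
```

```text
time: 20.1
position: [0.3889, -0.0491, 0.2186]
orientation: [[-1.0, -0.022, -0.001], [-0.022, 1.0, 0.001], [0.001, 0.001, -1.0]]
wrist_force: [-0.7, 0.0, -3.5]
gripper_width: 0.0593
gripper_force: 77.8
t 20.1 q [ -23.9  -23.2  125.6    0.    77.7 -115.2] P [ 0.3889 -0.0491  0.2186] F [-0.7  0.  -3.5] w 0.0593 g 77.8
[-0.012, 0.049, -0.001] [0.0, -0.002, 0.772] ang 44.2 d 0.05
[-0.033, 0.088, -0.001] [-0.0, -0.002, 1.661] ang 95.1 d 0.094
```

```bash
python3 -m crank '[[[0,0.005,0],[0,0,0.1]],[[-0.003,0.015,0],[0,0,0.25]],[[-0.006,0.025,0],[0,0,0.41]],[[-0.009,0.035,0],[0,0,0.57]],[[-0.012,0.045,0],[0,0,0.73]],[[-0.015,0.055,0],[0,0,0.89]],[[-0.018,0.065,0],[0,0,1.05]],[[-0.022,0.075,0],[0,0,1.21]],[[-0.026,0.08,0],[0,0,1.37]],[[-0.03,0.085,0],[0,0,1.52]],[[-0.033,0.088,-0.001],[0,-0.002,1.63]],[[-0.033,0.088,-0.001],[0,-0.002,1.661]]]' 1 70
python3 - <<'E'
from h import *
U=toolR(-93.9,0)
plan(([.4455,.106,.13],U))
E
```

```text
time: 21.6
position: [0.4206, 0.0384, 0.2198]
orientation: [[0.071, 0.997, -0.0], [0.997, -0.071, -0.0], [-0.0, -0.0, -1.0]]
wrist_force: [-0.4, -1.0, -3.2]
gripper_width: 0.0596
gripper_force: 77.8
t 21.6 q [-10.2 -18.  121.7  -0.   76.3  -6.2] P [0.4206 0.0384 0.2198] F [-0.4 -1.  -3.2] w 0.0596 g 77.8
[0.069, 0.02, 0.09] [-0.0, 0.0, -0.003] ang 0.2 d 0.115
```

```bash
python3 -m crank '[[[0.02,0.006,0.02],[0,0,0]],[[0.045,0.013,0.05],[0,0,0]],[[0.065,0.02,0.075],[0,0,-0.003]],[[0.069,0.02,0.088],[0,0,-0.003]],[[0.069,0.02,0.09],[0,0,-0.003]],[[0.069,0.02,0.09],[0,0,-0.003]]]' 1 70
python3 - <<'E'
from h import *
from cell import r
s=r.observe();st(s);a=r.grab_frame("top")["img"][:,:,::-1];b=r.grab_frame("scene")["img"][:,:,::-1];cv2.imwrite("pics/t7.png",a);cv2.imwrite("pics/s7.png",b)
cv2.imwrite("pics/v7.png",np.hstack([cv2.resize(a[190:310,120:330],(420,240)),cv2.resize(b[100:220,210:400],(380,240))]))
z=s["position"][2]+.0114
m=cv2.inRange(cv2.cvtColor(a,cv2.COLOR_BGR2HSV),(4,100,60),(13,255,255));k=np.zeros_like(m);k[215:300,120:330]=m[215:300,120:330]
n,l,sx,c=cv2.connectedComponentsWithStats(k)
for i in range(1,n):
    if sx[i,4]>150:
        q=np.argwhere(l==i)[:,::-1];bx=cv2.boxPoints(cv2.minAreaRect(q.astype(np.float32)))
        print(sx[i],[atz("top",p,z)[:2].round(4).tolist() for p in bx])
E
```

```text
time: 22.35
position: [0.4456, 0.106, 0.1305]
orientation: [[0.067, 0.998, 0.001], [0.998, -0.067, -0.0], [-0.0, 0.001, -1.0]]
wrist_force: [0.4, 0.1, -2.4]
gripper_width: 0.0593
gripper_force: 77.8
t 22.35 q [ -0.8  -5.5 121.2  -0.   64.2   3. ] P [0.4456 0.106  0.1305] F [ 0.4  0.1 -2.4] w 0.0593 g 77.8
[128 237  29  31 691] [[0.4219, 0.306], [0.491, 0.3023], [0.4845, 0.2403], [0.4155, 0.2446]]
[ 225  244   73   34 1916] [[0.4042, 0.0772], [0.4737, 0.0732], [0.4608, -0.0934], [0.3918, -0.0877]]
```

View pics/v7.png

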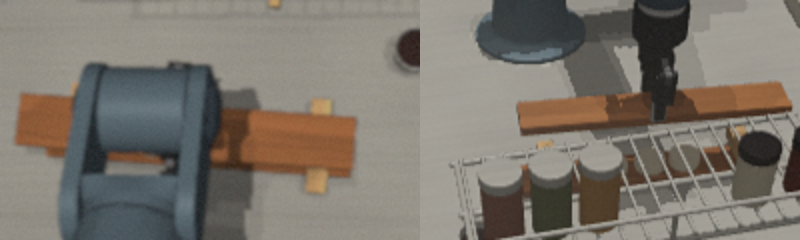

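The held board is level in both views and sits directly over the lower one. Its ends are at y≈0.304 and −0.091, so the centre is at about 0.107. Next I lower it.

```bash
python3 -m crank '[[[0,0,0.025],[0,0,0]],[[0,0,0.05],[0,0,0]],[[0,0,0.065],[0,0,0]],[[0,0,0.073],[0,0,0]],[[0,0,0.077],[0,0,0]],[[0,0,0.079],[0,0,0]],[[0,0,0.081],[0,0,0]],[[0,0,0.081],[0,0,0]]]' 1 70
```

```text
time: 23.45
position: [0.4452, 0.1068, 0.0489]
orientation: [[0.067, 0.998, 0.0], [0.998, -0.067, 0.0], [0.0, 0.0, -1.0]]
wrist_force: [0.1, -0.3, -3.2]
gripper_width: 0.0592
gripper_force: 77.8
```

```bash
python3 -m crank '[[[0,0,0.001],[0,0,0]],[[0,0,0.0015],[0,0,0]],[[0,0,0.002],[0,0,0]],[[0,0,0.002],[0,0,0]]]' 1 70
```

```text
time: 23.95
position: [0.4452, 0.1068, 0.0468]
orientation: [[0.067, 0.998, 0.0], [0.998, -0.067, 0.0], [0.0, 0.0, -1.0]]
wrist_force: [0.6, -1.2, -3.6]
gripper_width: 0.0596
gripper_force: 77.9
```

```bash
python3 -m crank '[[[0,0,0.0005],[0,0,0]],[[0,0,0.001],[0,0,0]],[[0,0,0.001],[0,0,0]]]' 1 70
```

```text
time: 24.32
position: [0.4453, 0.1068, 0.0467]
orientation: [[0.067, 0.998, -0.001], [0.998, -0.067, 0.0], [-0.0, -0.001, -1.0]]
wrist_force: [-4.6, -0.4, 8.0]
gripper_width: 0.0592
gripper_force: 79.0
```

```bash
python3 -m crank '[[[0,0,0],[0,0,0]],[[0,0,0],[0,0,0]],[[0,0,0],[0,0,0]],[[0,0,0],[0,0,0]]]' 0 20 && python3 -m crank '[[[0,0,-0.01],[0,0,0]],[[0,0,-0.03],[0,0,0]],[[0,0,-0.07],[0,0,0]],[[0,0,-0.13],[0,0,0]],[[0,0,-0.19],[0,0,0]],[[0,-0.05,-0.22],[0,0,0]],[[0,-0.05,-0.22],[0,0,0]],[[0,-0.05,-0.22],[0,0,0]]]'
python3 - <<'E'
from h import *
from cell import r
s=r.observe();st(s);a=r.grab_frame("top")["img"][:,:,::-1];b=r.grab_frame("scene")["img"][:,:,::-1]
cv2.imwrite("pics/v8.png",np.hstack([cv2.resize(a[190:310,120:330],(420,240)),cv2.resize(b[100:220,210:400],(380,240))]))
E
```

```text
time: 24.82
position: [0.4451, 0.1068, 0.0458]
orientation: [[0.067, 0.998, 0.0], [0.998, -0.067, 0.0], [0.0, 0.0, -1.0]]
wrist_force: [0.4, 0.4, -0.6]
gripper_width: 0.0854
gripper_force: 0.0
time: 25.82
position: [0.3951, 0.1101, 0.2657]
orientation: [[0.067, 0.998, 0.0], [0.998, -0.067, 0.0], [0.0, 0.0, -1.0]]
wrist_force: [0.4, -1.2, -0.3]
gripper_width: 0.0855
gripper_force: 0.0
t 25.82 q [ -0.4 -22.5 120.2   0.   82.3   3.4] P [0.3951 0.1101 0.2657] F [ 0.4 -1.2 -0.3] w 0.0855 g 0.0
```

View pics/v8.png

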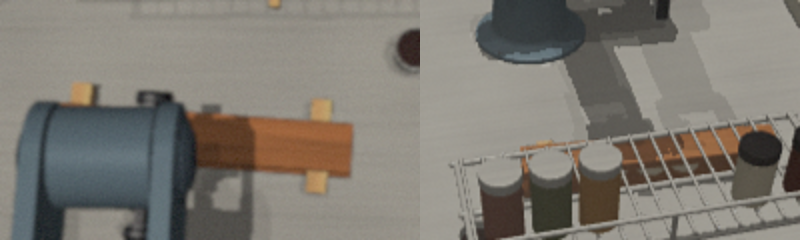

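The board rests in line on both sticks. Their ends show at about (84,95) and (318,110)/(316,182), the hand is clear, and nothing was disturbed, so I hand it in.

```bash
python3 -c "
from cell import r
print(r.sign_off())"
```

```text
the job is handed in; nothing more can be done
None
```

The empty board is stacked centred and level on the two thick sticks, clear of the cheeses, and the job was handed in at about 26 s; no verdict came back.

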